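# Depth-check a sprung guide tube and show the gauge rod's tip

### The arm

A 6-joint arm with a two-finger parallel gripper is mounted at the origin on a cart in front of the work surface, level with it; the furniture and walls round the work are solid. World frame = base frame: x ahead of the robot, y to its left, z up, the work surface at z = 0. Lengths are in m, angles in degrees, forces in N, time in s.
With the tool pointing down it reaches from about 0.3 to 0.75 m from the base axis. Payload 8.5 kg.
Tool frame: the origin (TCP) lies on the centre line of the jaws, within the pads' length; the fingertips stand tips_ahead ahead of it and the grasp point (between the pads) lies 3 mm ahead of it (tips_ahead is the distance from the TCP to the fingertips, in m); z points along the fingers, y is the line along which they close (so a half turn about z gives the same grasp; the last joint's range is limited). The gripper opens to 85 mm and grips with 20 to 120 N. Pads are 22 mm wide; open, the fingers measure 114 mm over their backs; the gripper's body (76 mm by 85 mm) begins 54 mm behind the grasp point. The pads swing forward as they close: fully open they stand 13 mm farther back than shut.
Start: joints at [52.695, 21.807, 74.336, -0, 83.858, -12.336], TCP at [0.232, 0.499, 0.253] pointing down, gripper open.
Joint ranges: [-178.18, 178.18], [-50.72, 133.34], [12.68, 142.11], [-81.47, 261.47], [9.98, 163.14], [-165.26, 165.26]. Speed limits (degrees/s): [136.94, 136.94, 180, 180, 180, 180].

### API

Orientations are given as a 3x3 rotation matrix whose columns are the frame's x, y, z axes.
In Python, from rig import observe, get_image, close_job, tips_ahead gives the robot as it stands.
- The arm moves only by the shell command python3 -m creep 'ROWS' [FORCE]. ROWS is a JSON list that holds a single list of rows (three levels of brackets), with 1 to 10 rows, each of 5 numbers: dx, dy, dz in fractions of the full range, 1 being 0.25 m, then a turn about the tool's z in parts of the range, where 1.0 means pi rad, then the finger opening in m; each row shifts and turns the commanded pose from where the row before left it, along the tool's axes as they then stand; what a row does not reach is not made up. A row lasts 1/10 s, in which the tool goes at most 0.05 m and 8.59 degrees, less where a joint would pass 70% of its speed; a pose out of reach is approached as far as the arm can. The fingers move at their own pace and stop on an object; FORCE is the grip in N (left out, the last holds). Time passes only in rows, so rows that do not move let the fingers close. It prints the time, the measured TCP pose, the force, the opening and the grip force at its end. No shift or turn number may pass 1 either way. Input that does not fit is refused with a message, and nothing moves.
- observe(): the state, without advancing time (a new reading comes with each control period).
- get_image(name): name is "side" or "top"; returns a dict with "pixels" (400x640x3 uint8, red, green, blue), "depth" (400x640 float32, m along the optical axis (not along the pixel's ray), 0 where there is no reading), "K" (3x3 intrinsics, pixels), "distortion" ([k1, k2, p1, p2, k3] as OpenCV has them; the pictures are not rectified), "extrinsics" (4x4, takes a point from world to camera coordinates). Camera axes: x right, y down, z forward; pixel columns grow to the right and rows downward; lengths in m; the calibration is good to about 2 mm. A picture is of the moment at which its call begins.
- close_job(): hands the job in; it is judged then, once.
The state is a dict: "time_s": time; "q": joint angles; "qvel": joint speeds; "joint_efforts": joint torques, N m; "position": TCP position; "tool_rot": TCP orientation; "ft_force": force on the tool from outside, world axes, zero at the start; "wrist_torque": the same for the moment, N m; "grip_width": finger opening in m; "gripper_force": force on a finger pad.
Only numpy, scipy, OpenCV 4.12 (cv2) and the standard library are available. Lean on these libraries where they do the work, as an engineer would, in place of code of your own. Each camera call takes 0.05 s, during which the arm holds its last target. There are 200 camera calls.

### The job

Take the gauge rod from its cradle by the flat handle, push it tip first into the sloping guide tube until its collar sits on the tube's mouth, then draw it right out again; press gently, never harder than 25 N against the fixture. Finish while holding the rod level and still, its tip a few centimetres above the centre of the round reading plate, touching nothing but the gripper; do not put it down or let go. Leave the finned heatsink, the tape roll and the small tin where they are.

Things in the scene. Friction and masses are not known exactly. Their poses are not given: they have to be found in the camera images.
- gauge_rod: Depth gauge rod, 0.1 kg, level in its cradle, axis 50 mm above the bench. Origin: on the axis at the collar's front face. x runs back along the handle, z up. Tip at x = -72 mm; steel shaft 10 mm in diameter (last 10 mm tapers to 4); collar 30 mm in diameter, x = 0 to 6; neck 12 mm in diameter to 18; black flat handle x = 18 to 84, 14 mm wide (y), 24 mm high (z). Grip it across the 14 mm.
- rod_tip (a point): Tip of the gauge rod, on its axis (rod x = -72 mm). Axes as the rod's.
- rod_collar (a point): Centre of the collar's front face (the rod's origin). Axes as the rod's.
- rod_grip (a point): Where to grip the handle: on the rod's axis, x = +46 mm, 50 mm above the bench as it lies. Pads up to 25 mm long along the rod fit easily.
- cradle: Fixed grey cradle, base 164x60x10 mm, origin at the centre of its underside, x along the rod. The rod rests in open notches: under the shaft (cradle x = -50 mm, 23 mm wide, top 56 mm above the bench) and under the handle's rear end (x = 63 to 75 mm, 26 mm wide, top 52 mm). Lift it straight up. The rod's origin starts at cradle x = -11 to -5 mm.
- fixture: Fixed gauge fixture: grey base 130x70x10 mm with a clamp block that holds the guide tube; up to about 110 mm high. Origin: centre of its underside. The tube slopes down from its mouth towards the fixture's -x side, at 35 degrees below level. It turns and shifts from run to run.
- guide_mouth (a point): Centre of the guide tube's mouth, at (35, 0, 95) mm in the fixture. z points out of the tube along its axis, 35 degrees above level, over the fixture's +x side; y is level, the fixture's y. Bore 14 mm in diameter, 80 mm long, open at both ends; mouth flange 34 mm in diameter, 8 mm thick; tube 24 mm. With the rod home, rod x runs along this z and rod_collar is at this point.
- sleeve (a joint): How far the guide tube has been pushed back along its axis into the clamp block against its spring, m: 0 to 0.008. It starts to give at about 3.6 N and takes about 11 N at 0.008, where it stops hard. It springs back by itself.
- reading_plate: Fixed round steel plate with a white face, black ticks round it and a small cross at the centre, 84 mm in diameter, 10 mm high, origin at the centre of its underside. It and the cradle may have changed places.
- plate_centre (a point): Centre of the reading plate's top face, 10 mm above the bench; z up.
- boom_microscope: Fixed microscope behind the work; keep clear of it. Origin near (0.66, -0.27, 0) m. In the room: base x = 0.53 to 0.79, y = -0.09 to 0.18, 60 mm high; upright pillar at (0.66, 0.045), 48 cm high, with a box on it; level double boom from the pillar to y = -0.57 at x = 0.57 to 0.69, 0.27 to 0.36 m high; head beyond. Carry things across in front of it (x under 0.45).
- heatsink: Bystander: finned aluminium block 45x60x28 mm, origin at the centre of its underside.
- tape_roll: Bystander: amber tape roll lying flat, 70 mm in diameter, 18 mm high, origin at the centre of its underside.
- small_tin: Bystander: small round tin, 27 mm in diameter, 18 mm high, origin at the centre of its underside.

How it is judged (in metres and radians):
On the way, in this order (a step that is already met when the one before it is completed fails the run):
1. the gauge rod is home in the guide tube: its collar sits on the mouth (gap under 2 mm), in line with the tube (z of rod_collar in the frame of guide_mouth below 0.002 m and distance between rod_collar and guide_mouth below 0.006 m and angle between the x axis of gauge_rod and the z axis of guide_mouth, either way round below 0.12 rad and contact force between the fingers and gauge_rod above 0.5 N), for 0.2 s.
2. the rod is drawn right out, its tip at least 5 mm outside the mouth, still in the gripper (z of rod_tip in the frame of guide_mouth above 0.005 m and contact force between the fingers and gauge_rod above 0.5 N), for 0.1 s.
At the end, for the whole second after the job is handed in: The gripper holds the rod at rest, level within 8 degrees, tip 15 to 80 mm above the reading plate and within 25 mm of its centre seen from above, handle over 25 mm up, the rod touching no plate, cradle, fixture or bystander; bystanders within 30 mm of where they stood (contact force between the fingers and gauge_rod above 0.5 N and horizontal distance between rod_tip and plate_centre below 0.025 m and z of rod_tip in the frame of plate_centre between 0.015 and 0.08 m and angle between the x axis of gauge_rod and the z axis of plate_centre, either way round above 1.43 rad and height (world z) of rod_grip above 0.025 m and linear speed of gauge_rod below 0.02 m/s and angular speed of gauge_rod below 0.15 rad/s and contact force between gauge_rod and cradle below 0.05 N and contact force between gauge_rod and fixture below 0.05 N and contact force between gauge_rod and reading_plate below 0.05 N and contact force between gauge_rod and heatsink below 0.05 N and contact force between gauge_rod and tape_roll below 0.05 N and contact force between gauge_rod and small_tin below 0.05 N and distance of each of heatsink, tape_roll, small_tin from where it was at the start of the episode below 0.03 m); the arm keeps its last pose, push and grip.
It fails at once if the rod presses on the fixture with more than 25 N (contact force between gauge_rod and fixture above 25 N).
It fails at once if the arm or gripper presses on the fixture with more than 25 N (contact force between any of the arm, the fingers and fixture above 25 N).
It fails at once if the heatsink is moved more than 30 mm (distance of heatsink from where it was at the start of the episode above 0.03 m).
It fails at once if the tape roll is moved more than 30 mm (distance of tape_roll from where it was at the start of the episode above 0.03 m).
It fails at once if the small tin is moved more than 30 mm (distance of small_tin from where it was at the start of the episode above 0.03 m).
It also fails if it takes over 64 s, if anything falls off the work surface, if the arm or the gripper's body presses on something with over 40 N, if the wrist force passes 120 N, or if a joint passes its speed limit or range.

## Working session

There is one attempt and no reset: what is moved stays moved. The work goes in short steps, Python scripts to look and compute and a shell command to move; the robot and the scene stay as the last step left them, time stands still between calls to the robot, and variables do not carry over. Pictures are saved under pics/ and viewed, at most 12 in all, crops included, and the job is handed in when it is done.

```bash
ls; mkdir -p pics; python3 - <<'E'
from rig import observe,get_image,tips_ahead
import cv2,numpy as np,pickle
s=observe();print(s,tips_ahead)
for n in("side","top"):
    g=get_image(n);pickle.dump(g,open(n+".pkl","wb"))
    cv2.imwrite(f"pics/{n}0.png",g["pixels"][:,:,::-1])
    print(n,g["K"],g["distortion"],g["extrinsics"])
E
```

```text
pics
{'time_s': 0.0, 'q': array([ 5.26949132e+01,  2.18398040e+01,  7.43863047e+01,  3.01969448e-03,
        8.38576674e+01, -1.23363719e+01]), 'qvel': array([ 0.04662022,  0.0885702 ,  0.07295433, -0.07059491,  0.0532471 ,
        0.10036811]), 'joint_efforts': array([ 8.95215744e-04, -4.48473287e+01, -2.31269521e+01, -1.67216281e-04,
        4.88859179e-03,  4.53715614e-06]), 'position': array([0.2319966 , 0.49837886, 0.25271374]), 'tool_rot': array([[-9.06535848e-01,  4.22127819e-01, -9.27841874e-04],
       [ 4.22128682e-01,  9.06535215e-01, -1.13128031e-03],
       [ 3.63576444e-04, -1.41721482e-03, -9.99998930e-01]]), 'ft_force': array([-0.49279698,  0.59392135,  0.24627469]), 'wrist_torque': array([-0.02074972, -0.00206978, -0.00734208]), 'gripper_force': 0.0, 'grip_width': 0.08537822610187415} 0.022
side [[407.36174283   0.         318.56260023]
 [  0.         407.36174283 196.8978314 ]
 [  0.           0.           1.        ]] [-0.00538202  0.          0.          0.          0.        ] [[ 9.97423098e-01 -7.17437395e-02 -1.03795569e-05 -4.88767303e-01]
 [-4.54461131e-02 -6.31706274e-01 -7.73874559e-01  8.63570463e-02]
 [ 5.55140980e-02  7.71880832e-01 -6.33338903e-01  1.19150879e+00]
 [ 0.00000000e+00  0.00000000e+00  0.00000000e+00  1.00000000e+00]]
top [[431.287695     0.         318.95948273]
 [  0.         431.287695   200.69342363]
 [  0.           0.           1.        ]] [-0.03209457  0.          0.          0.          0.        ] [[ 0.02403557 -0.99960254  0.01473303 -0.0263381 ]
 [-0.98082061 -0.02643022 -0.19311234  0.49701377]
 [ 0.19342498 -0.00980889 -0.98106603  1.14389904]
 [ 0.          0.          0.          1.        ]]
```

View pics/top0.png

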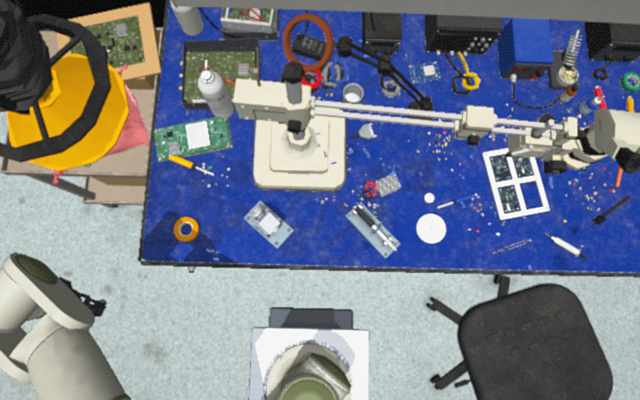

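View pics/side0.png

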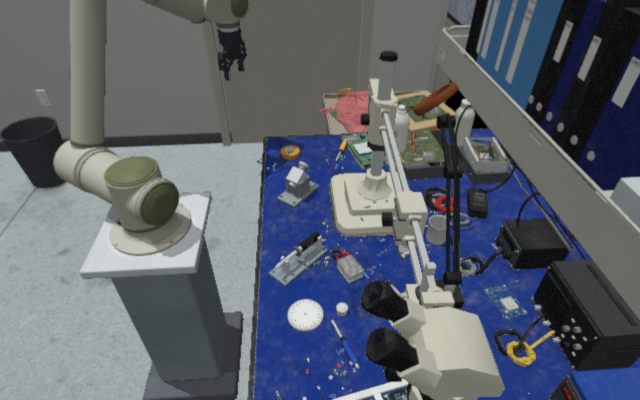

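```bash
cat >h.py <<'E'
import numpy as np,cv2,pickle
from rig import get_image
def load(n): return pickle.load(open(n+".pkl","rb"))
def ray(g,u,v):
    p=cv2.undistortPoints(np.array([[[u,v]]],float),g["K"],np.array(g["distortion"]))[0,0]
    E=g["extrinsics"];R=E[:3,:3];d=R.T@np.array([p[0],p[1],1]);o=-R.T@E[:3,3];return o,d
def atz(g,u,v,z):
    o,d=ray(g,u,v);return o+d*(z-o[2])/d[2]
def dep(g,u,v):
    o,d=ray(g,u,v);return o+d*g["depth"][int(round(v)),int(round(u))]
def proj(g,P):
    E=g["extrinsics"];return cv2.projectPoints(np.array(P,float).reshape(-1,1,3),cv2.Rodrigues(E[:3,:3])[0],E[:3,3],g["K"],np.array(g["distortion"]))[0][:,0]
def tile(g,u0,v0,w=74,h=55,s=5.4):
    im=cv2.resize(g["pixels"][v0:v0+h,u0:u0+w,::-1],(int(w*s),int(h*s)),interpolation=cv2.INTER_CUBIC)
    for k in range(10,w,10):cv2.putText(im,str(u0+k),(int((k+.5)*s)-10,8),0,.3,(0,255,0));cv2.line(im,(int((k+.5)*s),10),(int((k+.5)*s),14),(0,255,0))
    for k in range(10,h,10):cv2.putText(im,str(v0+k),(0,int((k+.5)*s)+4),0,.3,(0,255,0));cv2.line(im,(22,int((k+.5)*s)),(27,int((k+.5)*s)),(0,255,0))
    return im
E
python3 - <<'E'
from h import *
t,s=load("top"),load("side")
im=np.vstack([np.hstack([tile(t,232,195),tile(t,337,203)]),np.hstack([tile(s,264,156),tile(s,262,230)])])
cv2.imwrite("pics/m1.png",im)
print((s["depth"]==0).mean(),(t["depth"]==0).mean())
for n,g,u,v in [("plate",t,431,228),("tape",t,187,229),("hs",t,385,185),("tin",t,429,197),("plate",s,305,315),("tin",s,342,310)]:
    print(n,dep(g,u,v).round(4),atz(g,u,v,.01).round(4))
E
```

```text
0.00546484375 0.01152734375
plate [ 0.4352 -0.3349  0.0064] [ 0.4347 -0.3339  0.01  ]
tape [0.4145 0.3569 0.0053] [0.4139 0.3555 0.01  ]
hs [ 0.5531 -0.2012  0.024 ] [ 0.5564 -0.2035  0.01  ]
tin [ 0.5228 -0.3283  0.0181] [ 0.5245 -0.3304  0.01  ]
plate [ 0.4339 -0.3418  0.011 ] [ 0.4339 -0.3411  0.01  ]
tin [ 0.5205 -0.3381  0.0164] [ 0.5212 -0.3337  0.01  ]
```

View pics/m1.png

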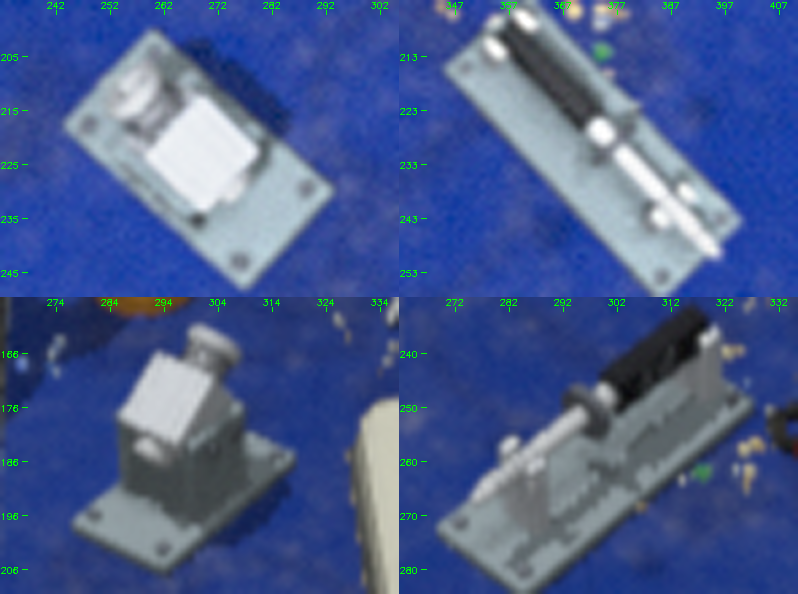

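```bash
cat >fit.py <<'E'
from h import *
from scipy.optimize import least_squares
t,s=load("top"),load("side")
def fit(name,x0,L,W,ptsT,ptsS):
    def pose(p,X): c,sn=np.cos(p[2]),np.sin(p[2]);return np.array([p[0]+c*X[0]-sn*X[1],p[1]+sn*X[0]+c*X[1],X[2]])
    for lab,A,B in(("both",ptsT,ptsS),("top",ptsT,[]),("side",[],ptsS)):
        def f(p):
            r=[]
            for g,S in((t,A),(s,B)):
                for X,uv in S: r+=list(proj(g,pose(p,X))[0]-uv)
            return np.array(r)
        q=least_squares(f,x0,loss="soft_l1");
        print(name,lab,q.x[:2].round(4),np.degrees(q.x[2]).round(2),f(q.x).round(1))
        if lab=="both":R=q.x
    return R,pose
F,pose=fit("fix",[.45,.14,.8],130,70,
 [((.065,-.035,.01),(259.8,199.9)),((.065,.035,.01),(243.2,217.6)),((-.065,.035,.01),(276.9,248.2)),((-.065,-.035,.01),(293.5,229.7))],
 [((-.065,.035,.01),(276.6,197.4)),((-.065,-.035,.01),(294.1,206.4)),((.065,-.035,.01),(318.3,185.1))])
C,_=fit("cradle",[.43,-.18,.8],164,60,
 [((.082,.03,.01),(344.8,215.1)),((-.082,-.03,.01),(400,243.2)),((-.082,.03,.01),(384.3,257.5))],
 [((-.082,.03,.01),(268.5,271.9)),((.082,-.03,.01),(327.1,249.3)),((-.082,-.03,.01),(283.9,284.5))])
M=pose(F,(.035,0,.095));print("mouth",M,"flange mid proj",*[proj(g,pose(F,(.0317,0,.0927)))[0].round(1) for g in(t,s)])
print("tip",atz(t,395.9,250.1,.05),atz(s,275.4,265.6,.05))
for o in(-.011,-.005):print([proj(g,[pose(C,(o-.072,0,.05)),pose(C,(o,0,.05)),pose(C,(o+.084,0,.05))]).round(1).tolist() for g in(t,s)])
# plate by white mask
for g,n,(u,v) in((t,"t",(431,228)),(s,"s",(305,315))):
    m=(g["pixels"].min(2)>170).astype(np.uint8);k,l,st,ce=cv2.connectedComponentsWithStats(m)
    i=l[v,u+4];ys,xs=np.nonzero(l==i);P=np.array([atz(g,a,b,.01) for a,b in zip(xs,ys)])
    print("plate",n,((P.max(0)+P.min(0))/2).round(4),np.ptp(P,axis=0).round(3))
E
python3 fit.py
```

```text
fix both [0.4343 0.1266] 49.93 [ 0.3  0.   0.1  0.5  0.3  0.4  0.5  0.3  0.3 -0.7  0.2 -1.3  0.8 -0.9]
fix top [0.4351 0.1274] 49.89 [ 0.1 -0.3 -0.2  0.1 -0.   0.1  0.2 -0. ]
fix side [0.4325 0.122 ] 50.61 [-0.2  0.4 -0.1 -0.2  0.3 -0.1]
cradle both [ 0.4262 -0.1681] 43.52 [ 0.5  0.2  0.5  0.7  0.8  0.8 -0.1 -0.8  0.9 -1.1  0.7 -0.8]
cradle top [ 0.4277 -0.1663] 43.8 [-0.2 -0.3 -0.1  0.   0.3  0.2]
cradle side [ 0.4247 -0.1709] 43.51 [-0.7  0.1  0.5 -0.3  0.1  0.1]
mouth [0.45678556 0.15336007 0.095     ] flange mid proj [256.6 211.7] [303.8 164.5]
tip [ 0.36635963 -0.22554117  0.05      ] [ 0.36685522 -0.22062246  0.05      ]
[[[395.8, 250.2], [377.5, 230.6], [356.6, 208.1]], [[275.0, 267.0], [295.6, 251.2], [317.7, 234.2]]]
[[[394.3, 248.6], [376.0, 229.0], [355.1, 206.5]], [[276.8, 265.7], [297.3, 249.9], [319.2, 233.0]]]
plate t [ 0.435  -0.3327  0.01  ] [0.081 0.083 0.   ]
plate s [ 0.4343 -0.337   0.01  ] [0.08  0.081 0.   ]
```

Units first: shifts go in shares of 0.25 m and turns go in shares of pi rad. So 8.5 degrees / 180 = 0.0472.

```bash
python3 -m creep '[[[0, 0, 0, 0.0472, 0.085], [0, 0, 0, 0.0472, 0.085], [0, 0, 0, 0.0472, 0.085], [0, 0, 0, 0.0472, 0.085], [0, 0, 0, 0.0472, 0.085], [0, 0, 0, 0.0472, 0.085], [0, 0, 0, 0.0472, 0.085]]]' 30
python3 -m creep '[[[0, 0, 0, 0.0472, 0.085], [0, 0, 0, 0.0472, 0.085], [0, 0, 0, 0.0472, 0.085], [0, 0, 0, 0.0472, 0.085], [0, 0, 0, 0.0472, 0.085], [0, 0, 0, 0.0472, 0.085], [0, 0, 0, 0.0056, 0.085]]]'
cat >>h.py <<'E'
def go(P,yaw):  # needed move in tool axes, rod yaw = tool x heading
    from rig import observe
    s=observe();R=s["tool_rot"];y=np.degrees(np.arctan2(R[1,0],R[0,0]))
    print("t",s["time_s"],"pos",s["position"].round(4),"tilt",np.degrees(np.arccos(-R[2,2])).round(2),"turn",round(y-yaw,2),"d",(R.T@(np.array(P)-s["position"])).round(4),"F",s["ft_force"].round(2),"q",s["q"].round(0))
E
python3 -c "
from h import *;go([.4523,-.1433,.12],43.6)"
```

```text
time_s: 0.8
position: [0.2321, 0.4985, 0.2529]
tool_rot: [[-0.09, 0.996, -0.001], [0.996, 0.09, -0.001], [-0.001, -0.001, -1.0]]
ft_force: [0.6, 1.4, -0.4]
grip_width: 0.0849
gripper_force: 0.0
time_s: 1.5
position: [0.2321, 0.4985, 0.253]
tool_rot: [[0.726, 0.687, -0.0], [0.687, -0.726, -0.001], [-0.001, 0.0, -1.0]]
ft_force: [-0.2, -0.3, 0.4]
grip_width: 0.085
gripper_force: 0.0
t 1.5 pos [0.2321 0.4985 0.253 ] tilt 0.05 turn -0.18 d [-0.281   0.6175  0.1333] F [-0.19 -0.33  0.37] q [53. 22. 74. -0. 84. 99.]
```

In the tool's units: 0.044 m / 0.25 = 0.176, -0.02 m / 0.25 = -0.08.

```bash
python3 -m creep '[[[-0.08, 0.176, 0, 0, 0.085], [-0.08, 0.176, 0, 0, 0.085], [-0.08, 0.176, 0, 0, 0.085], [-0.08, 0.176, 0, 0, 0.085], [-0.08, 0.176, 0, 0, 0.085], [-0.08, 0.176, 0, 0, 0.085], [-0.08, 0.176, 0, 0, 0.085]]]' >/dev/null
python3 -m creep '[[[-0.08, 0.176, 0, 0, 0.085], [-0.08, 0.176, 0, 0, 0.085], [-0.08, 0.176, 0, 0, 0.085], [-0.08, 0.176, 0, 0, 0.085], [-0.08, 0.176, 0.12, 0, 0.085], [-0.08, 0.176, 0.16, 0, 0.085], [-0.08, 0.176, 0.16, 0, 0.085], [0, 0, 0, 0, 0.085], [0, 0, 0, 0, 0.085]]]' >/dev/null
python3 - <<'E'
from h import *;go([.4523,-.1433,.053],43.6)
for n in("side","top"):
    g=get_image(n);pickle.dump(g,open(n+"1.pkl","wb"))
t,s=load("top1"),load("side1")
cv2.imwrite("pics/m2.png",np.hstack([tile(t,337,193,74,110),tile(s,262,190,74,110)]))
from rig import observe
P=observe()["position"]
for g in(t,s):print(proj(g,[P+[0,0,-.01],[.4523,-.1433,.05]]).round(1))
E
```

```text
t 3.1 pos [ 0.4448 -0.1171  0.1626] tilt 0.12 turn -0.01 d [-0.0126  0.0244  0.1096] F [0.71 0.31 0.23] q [-30.  19.  96.   0.  65.  17.]
[[360.  214.2]
 [365.8 218. ]]
[[304.1 205. ]
 [308.2 241.5]]
```

View pics/m2.png

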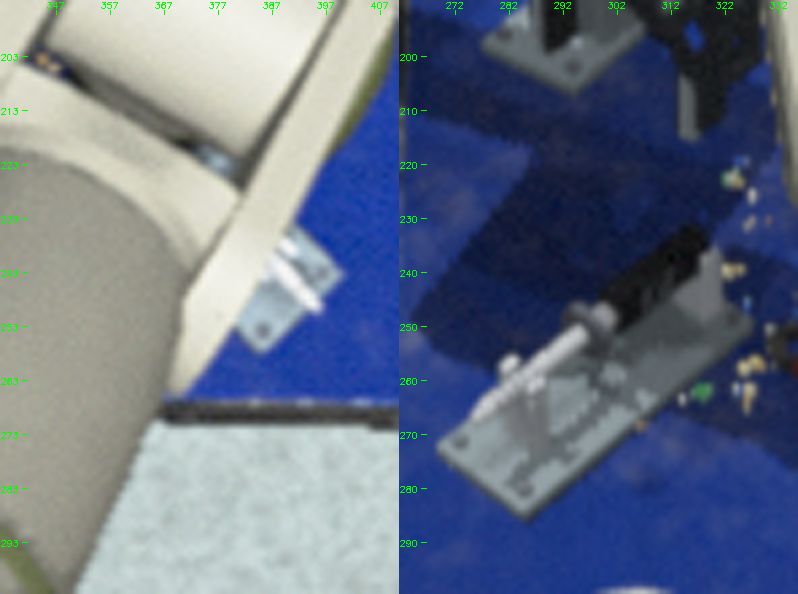

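```bash
python3 - <<'E'
from h import *;from rig import observe
s=load("side1");o=observe();P=o["position"];R=o["tool_rot"]
for y in(.0425,.05,-.0425):
  for x in(-.011,.011):print(y,x,proj(s,P+R@[x,y,.009])[0].round(1))
E
```

```text
0.0425 -0.011 [313.5 214.3]
0.0425 0.011 [319.5 210. ]
0.05 -0.011 [315.8 215.7]
0.05 0.011 [321.8 211.3]
-0.0425 -0.011 [289.2 199.5]
-0.0425 0.011 [295.2 195.5]
```

In the tool's units: 0.03 m / 0.25 = 0.12, 0.012 m / 0.25 = 0.048.

```bash
python3 -m creep '[[[-0.024, 0.048, 0.12, 0, 0.085], [-0.024, 0.048, 0.12, 0, 0.085], [0, 0, 0, 0, 0.085], [0, 0, 0, 0, 0.085]]]' >/dev/null
python3 -c "
from h import *;go([.4523,-.1433,.053],43.6)"
```

```text
t 3.6 pos [ 0.4531 -0.1417  0.1044] tilt 0.04 turn 0.01 d [-0.0017  0.0006  0.0514] F [ 0.01 -0.35 -0.  ] q [-32.  25.  99.   0.  57.  15.]
```

In the tool's units: 0.025 m / 0.25 = 0.1, 0.0155 m / 0.25 = 0.062.

```bash
python3 -m creep '[[[-0.0068, 0.0024, 0.1, 0, 0.085], [0, 0, 0.062, 0, 0.085], [0, 0, 0.04, 0, 0.085], [0, 0, 0, 0, 0.06], [0, 0, 0, 0, 0.04], [0, 0, 0, 0, 0.025], [0, 0, 0, 0, 0.02], [0, 0, 0, 0, 0.012], [0, 0, 0, 0, 0.008], [0, 0, 0, 0, 0.008]]]' 25
python3 -m creep '[[[0, 0, 0, 0, 0.008], [0, 0, 0, 0, 0.008], [0, 0, 0, 0, 0.008], [0, 0, 0, 0, 0.008]]]'
python3 -c "
from h import *;go([.4523,-.1433,.053],43.6)"
```

```text
time_s: 4.6
position: [0.4523, -0.1442, 0.0532]
tool_rot: [[0.725, 0.689, 0.001], [0.689, -0.725, -0.0], [0.0, 0.001, -1.0]]
ft_force: [-0.2, 0.6, 6.1]
grip_width: 0.0137
gripper_force: 26.6
time_s: 5.0
position: [0.4523, -0.1442, 0.0532]
tool_rot: [[0.725, 0.689, 0.001], [0.689, -0.725, -0.0], [0.0, 0.001, -1.0]]
ft_force: [-0.3, 1.0, 6.5]
grip_width: 0.0135
gripper_force: 26.6
t 5.0 pos [ 0.4523 -0.1442  0.0532] tilt 0.05 turn -0.06 d [ 0.0006 -0.0006  0.0002] F [-0.28  0.98  6.49] q [-32.  29. 102.  -0.  49.  14.]
```

In the tool's units: -0.03 m / 0.25 = -0.12, -0.025 m / 0.25 = -0.1.

```bash
python3 -m creep '[[[0, 0, -0.04, 0, 0.008], [0, 0, -0.08, 0, 0.008], [0, 0, -0.12, 0, 0.008], [0, 0, -0.12, 0, 0.008], [0, 0, -0.1, 0, 0.008], [0, 0, 0, 0, 0.008], [0, 0, 0, 0, 0.008]]]'
python3 - <<'E'
from h import *;go([.40,.05,.17],50)
for n in("side","top"):
    g=get_image(n);pickle.dump(g,open(n+"2.pkl","wb"))
s=load("side2")
cv2.imwrite("pics/m3.png",tile(s,250,150,90,110))
from rig import observe
o=observe();P=o["position"];R=o["tool_rot"]
G=P+R@[0,0,.003]
for n,x in(("tip",-.118),("collar",-.046),("rear",.038)):print(n,proj(s,G+R@[x,0,0])[0].round(1))
E
```

```text
time_s: 5.7
position: [0.4519, -0.1439, 0.1677]
tool_rot: [[0.725, 0.689, 0.0], [0.689, -0.725, -0.0], [0.0, 0.0, -1.0]]
ft_force: [0.7, -0.1, -1.3]
grip_width: 0.0132
gripper_force: 25.6
t 5.7 pos [ 0.4519 -0.1439  0.1677] tilt 0.01 turn -6.47 d [ 0.096  -0.1763 -0.0023] F [ 0.65 -0.11 -1.28] q [-32.  19.  94.   0.  67.  14.]
tip [271.7 234. ]
collar [293.9 218.4]
rear [317.6 201.8]
```

View pics/m3.png

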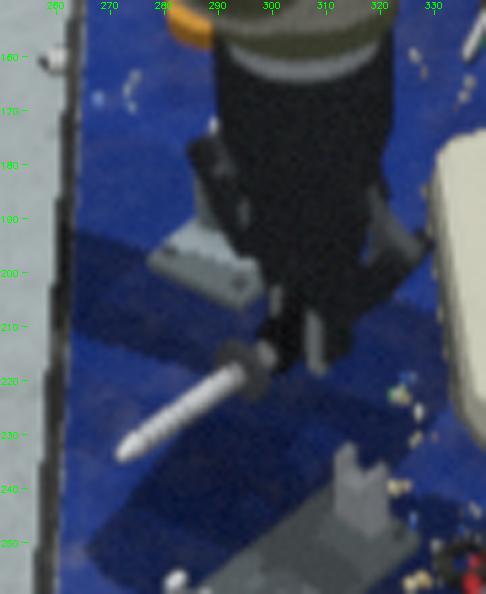

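In the tool's units: -0.035 m / 0.25 = -0.14, 0.019 m / 0.25 = 0.076, -6.4 degrees / 180 = -0.0356.

```bash
python3 -m creep '[[[0.04, -0.08, 0, 0, 0.008], [0.076, -0.14, 0, 0, 0.008], [0.076, -0.14, 0, 0, 0.008], [0.076, -0.14, 0, 0, 0.008], [0.076, -0.14, 0, 0, 0.008], [0.04, -0.064, 0, 0, 0.008], [0, 0, 0, -0.0356, 0.008], [0, 0, 0, 0, 0.008]]]'
python3 -c "
from h import *;go([.40,.05,.17],50);go([.44,.32,.17],50)"
```

```text
time_s: 6.6
position: [0.3999, 0.0502, 0.1669]
tool_rot: [[0.642, 0.767, -0.002], [0.767, -0.642, 0.0], [-0.001, -0.002, -1.0]]
ft_force: [-0.2, -0.0, -0.7]
grip_width: 0.0139
gripper_force: 25.5
t 6.6 pos [0.3999 0.0502 0.1669] tilt 0.12 turn 0.07 d [-0.0001  0.0002 -0.0031] F [-0.24 -0.02 -0.7 ] q [-10.  13. 104.  -0.  63.  30.]
t 6.6 pos [0.3999 0.0502 0.1669] tilt 0.12 turn 0.07 d [ 0.2326 -0.1425 -0.0031] F [-0.24 -0.02 -0.7 ] q [-10.  13. 104.  -0.  63.  30.]
```

In the tool's units: 0.038 m / 0.25 = 0.152, -0.023 m / 0.25 = -0.092.

```bash
python3 -m creep '[[[0.08, -0.048, 0, 0, 0.008], [0.152, -0.092, 0, 0, 0.008], [0.152, -0.092, 0, 0, 0.008], [0.152, -0.092, 0, 0, 0.008], [0.152, -0.092, 0, 0, 0.008], [0.152, -0.092, 0, 0, 0.008], [0.088, -0.062, 0, 0, 0.008], [0, 0, 0, 0, 0.008]]]'
python3 -c "
from h import *;go([.551,.2655,.12],50.1)"
```

```text
time_s: 7.4
position: [0.4408, 0.3212, 0.1664]
tool_rot: [[0.644, 0.765, -0.001], [0.765, -0.644, -0.0], [-0.001, -0.001, -1.0]]
ft_force: [-0.1, -0.3, -1.7]
grip_width: 0.0134
gripper_force: 25.5
t 7.4 pos [0.4408 0.3212 0.1664] tilt 0.08 turn -0.19 d [0.0284 0.1202 0.0462] F [-0.12 -0.35 -1.7 ] q [24. 26. 83.  0. 71. 64.]
```

In the tool's units: 0.033 m / 0.25 = 0.132, 0.03 m / 0.25 = 0.12.

```bash
python3 -m creep '[[[0.024, 0.08, 0, 0, 0.008], [0.028, 0.132, 0, 0, 0.008], [0.028, 0.132, 0, 0, 0.008], [0.028, 0.132, 0.064, 0, 0.008], [0.008, 0.004, 0.12, 0, 0.008], [0, 0, 0, 0, 0.008], [0, 0, 0, 0, 0.008]]]'
python3 - <<'E'
from h import *;go([.551,.2655,.098],50.1)
for n in("side","top"):
    g=get_image(n);pickle.dump(g,open(n+"3.pkl","wb"))
t,s=load("top3"),load("side3")
cv2.imwrite("pics/m4.png",np.hstack([tile(t,220,165,70,90),tile(s,270,110,78,90)]))
from rig import observe
o=observe();P=o["position"];R=o["tool_rot"]
G=P+R@[0,0,.003]
for g in(t,s):
  for n,x in(("tip",-.118),("collar",-.046),("rear",.038)):print(n,proj(g,G+R@[x,0,0])[0].round(1))
E
```

```text
time_s: 8.1
position: [0.5509, 0.2632, 0.1215]
tool_rot: [[0.645, 0.764, -0.002], [0.764, -0.645, -0.001], [-0.002, -0.001, -1.0]]
ft_force: [-0.3, 0.7, 0.2]
grip_width: 0.0137
gripper_force: 25.5
t 8.1 pos [0.5509 0.2632 0.1215] tilt 0.12 turn -0.28 d [ 0.0018 -0.0014  0.0235] F [-0.28  0.72  0.23] q [14. 35. 75.  0. 70. 55.]
tip [246.9 201.9]
collar [226.8 183.9]
rear [203.8 163.3]
tip [309.9 152.9]
collar [323.3 143. ]
rear [337.7 132.3]
```

View pics/m4.png

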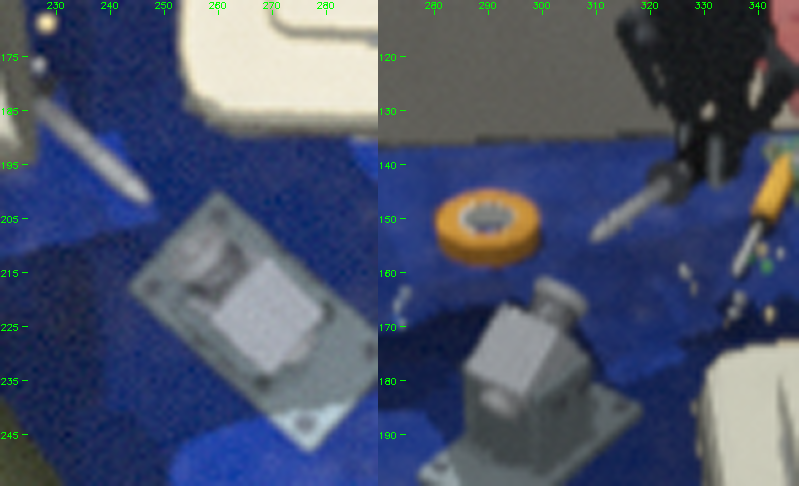

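In the tool's units: 0.012 m / 0.25 = 0.048, -0.0012 m / 0.25 = -0.0048, -0.2 degrees / 180 = -0.0011.

```bash
python3 -c "
from h import *;go([.5388,.2516,.097],50)"
python3 -m creep '[[[0, -0.0048, 0.048, -0.0011, 0.008], [0, -0.0008, 0.048, 0, 0.008], [0, 0, 0, 0, 0.008], [0, 0, 0, 0, 0.008]]]'
python3 -c "
from h import *;go([.5388,.2516,.097],50)"
```

```text
t 8.2 pos [0.5514 0.264  0.123 ] tilt 0.09 turn -0.09 d [-0.0176 -0.0017  0.026 ] F [-0.39  0.57 -2.09] q [15. 34. 75. -0. 70. 55.]
time_s: 8.6
position: [0.55, 0.2648, 0.0973]
tool_rot: [[0.641, 0.768, -0.001], [0.768, -0.641, -0.0], [-0.001, -0.0, -1.0]]
ft_force: [-0.5, -0.3, -0.5]
grip_width: 0.0136
gripper_force: 25.6
t 8.6 pos [0.55   0.2648 0.0973] tilt 0.05 turn 0.14 d [-0.0173 -0.0001  0.0004] F [-0.55 -0.33 -0.52] q [15. 36. 77. -0. 67. 54.]
```

In the tool's units: -0.01 m / 0.25 = -0.04, -0.008 m / 0.25 = -0.032, 0.1 degrees / 180 = 0.0006.

```bash
python3 -m creep '[[[-0.04, 0, 0, 0.0006, 0.008], [-0.032, 0, 0, 0, 0.008], [-0.016, 0, 0, 0, 0.008], [-0.012, 0, 0, 0, 0.008], [0, 0, 0, 0, 0.008]]]' 20
python3 -c "
from h import *;go([.5324,.2439,.097],50)"
python3 -m creep '[[[-0.008, 0, 0, 0, 0.008], [-0.008, 0, 0, 0, 0.008], [0, 0, 0, 0, 0.008]]]'
python3 -c "
from h import *;go([.5324,.2439,.097],50)"
```

```text
time_s: 9.1
position: [0.534, 0.2453, 0.0979]
tool_rot: [[0.643, 0.766, 0.0], [0.766, -0.643, 0.0], [0.0, 0.0, -1.0]]
ft_force: [-0.5, 0.2, -0.7]
grip_width: 0.0135
gripper_force: 25.6
t 9.1 pos [0.534  0.2453 0.0979] tilt 0.01 turn 0.01 d [-0.0021 -0.0004  0.0009] F [-0.5   0.2  -0.66] q [13. 34. 81.  0. 65. 53.]
time_s: 9.4
position: [0.5315, 0.2425, 0.0977]
tool_rot: [[0.642, 0.766, -0.0], [0.766, -0.642, -0.0], [-0.0, -0.0, -1.0]]
ft_force: [0.6, 0.7, -1.5]
grip_width: 0.014
gripper_force: 25.6
t 9.4 pos [0.5315 0.2425 0.0977] tilt 0.01 turn 0.03 d [ 0.0017 -0.0002  0.0007] F [ 0.57  0.66 -1.47] q [13. 34. 81. -0. 65. 53.]
```

In the tool's units: -0.002 m / 0.25 = -0.008, -0.001 m / 0.25 = -0.004.

```bash
for i in 1 2; do python3 -m creep '[[[-0.008, 0, 0, 0, 0.008], [-0.004, 0, 0, 0, 0.008], [0, 0, 0, 0, 0.008]]]' 20|grep -E "pos|ft"; done; python3 -c "
from h import *;go([.5324,.2439,.097],50)"
```

```text
position: [0.5296, 0.2402, 0.0977]
ft_force: [0.3, -0.2, -2.1]
position: [0.5277, 0.2378, 0.0977]
ft_force: [-0.0, 0.2, -0.4]
t 10.0 pos [0.5277 0.2378 0.0977] tilt 0.0 turn 0.03 d [ 0.0077 -0.0003  0.0007] F [-0.02  0.23 -0.43] q [13. 33. 82. -0. 64. 53.]
```

In the tool's units: -0.002 m / 0.25 = -0.008.

```bash
for i in 1 2; do python3 -m creep '[[[-0.008, 0, 0, 0, 0.008], [0, 0, 0, 0, 0.008], [0, 0, 0, 0, 0.008]]]' 20|grep -E "pos|ft"; done; python3 - <<'E'
from h import *;go([.5324,.2439,.097],50)
for n in("side","top"):
    g=get_image(n);pickle.dump(g,open(n+"4.pkl","wb"))
t,s=load("top4"),load("side4")
cv2.imwrite("pics/m5.png",np.hstack([tile(t,232,185,50,50,8),tile(s,285,140,50,50,8)]))
E
```

```text
position: [0.5265, 0.2364, 0.0977]
ft_force: [0.1, 0.4, -0.7]
position: [0.5252, 0.2349, 0.0976]
ft_force: [1.3, 0.5, -1.7]
t 10.6 pos [0.5252 0.2349 0.0976] tilt 0.01 turn 0.03 d [ 0.0115 -0.0003  0.0006] F [ 1.31  0.52 -1.66] q [12. 33. 83.  0. 64. 52.]
```

View pics/m5.png

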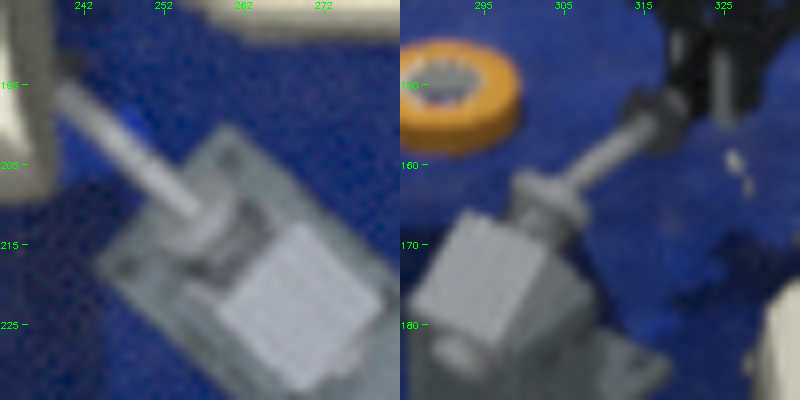

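Units first: shifts go in shares of 0.25 m and turns go in shares of pi rad. So -0.005 m / 0.25 = -0.02, -0.0005 m / 0.25 = -0.002.

```bash
python3 -m creep '[[[0, 0, -0.02, 0, 0.008], [-0.002, 0, -0.02, 0, 0.008], [0, 0, 0, 0, 0.008]]]' 20|grep -E "pos|ft";python3 -m creep '[[[-0.002, 0, -0.02, 0, 0.008], [-0.004, 0, -0.02, 0, 0.008], [0, 0, 0, 0, 0.008]]]' 20|grep -E "pos|ft"; python3 -c "
from h import *;go([.5324,.2439,.097],50)"
```

```text
position: [0.525, 0.2345, 0.1086]
ft_force: [0.3, 0.5, -2.2]
position: [0.524, 0.2333, 0.1185]
ft_force: [0.5, 1.1, -2.2]
t 11.3 pos [0.524  0.2333 0.1185] tilt 0.06 turn 0.03 d [ 0.0135 -0.0004  0.0215] F [ 0.48  1.07 -2.2 ] q [12. 31. 82.  0. 66. 52.]
```

```bash
python3 -m creep '[[[-0.004, 0, -0.02, 0, 0.008], [-0.004, 0, -0.02, 0, 0.008], [-0.006, 0, -0.02, 0, 0.008], [-0.006, 0, -0.02, 0, 0.008], [0, 0, 0, 0, 0.008]]]' 20|grep -E "pos|ft";python3 -m creep '[[[-0.008, 0, -0.02, 0, 0.008], [-0.008, 0, -0.018, 0, 0.008], [-0.01, 0, -0.018, 0, 0.008], [-0.01, 0, -0.018, 0, 0.008], [0, 0, 0, 0, 0.008]]]' 20|grep -E "pos|ft"; python3 - <<'E'
from h import *;go([.5324,.2439,.097],50)
for n in("side","top"):
    g=get_image(n);pickle.dump(g,open(n+"5.pkl","wb"))
t,s=load("top5"),load("side5")
cv2.imwrite("pics/m6.png",np.hstack([tile(t,232,185,50,50,8),tile(s,285,130,50,60,8)[:400]]))
E
```

```text
position: [0.5206, 0.2294, 0.1385]
ft_force: [-0.4, 0.8, -2.4]
position: [0.5149, 0.2224, 0.157]
ft_force: [1.4, 0.7, -0.6]
t 12.3 pos [0.5149 0.2224 0.157 ] tilt 0.05 turn 0.02 d [ 0.0277 -0.0004  0.06  ] F [ 1.44  0.72 -0.56] q [11. 28. 81. -0. 71. 51.]
```

View pics/m6.png

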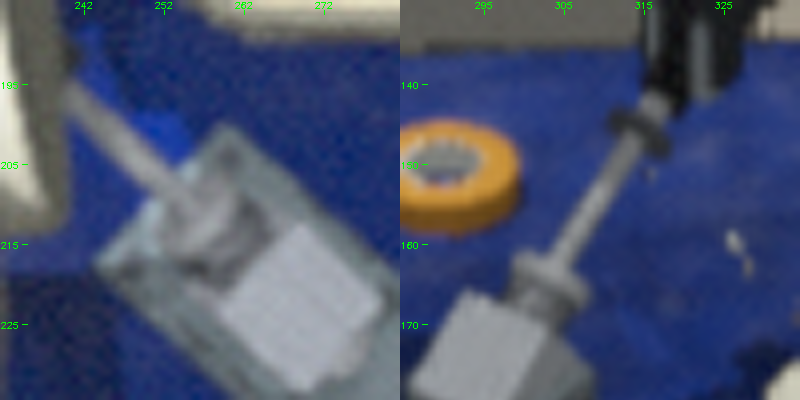

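In the tool's units: -0.0041 m / 0.25 = -0.0164, -0.003 m / 0.25 = -0.012.

```bash
python3 -m creep '[[[-0.008, 0, -0.012, 0, 0.008], [-0.0164, 0, 0.0116, 0, 0.008], [-0.0164, 0, 0.0116, 0, 0.008], [-0.0164, 0, 0.0116, 0, 0.008], [0, 0, 0, 0, 0.008]]]' |grep -E "pos|ft";python3 -m creep '[[[-0.0164, 0, 0.0116, 0, 0.008], [-0.0164, 0, 0.0116, 0, 0.008], [0, 0, 0, 0, 0.008]]]' |grep -E "pos|ft"; python3 -c "
from h import *;go([.4807,.1824,.1244],50)"
```

```text
position: [0.5048, 0.2109, 0.1496]
ft_force: [-0.5, -0.3, -4.2]
position: [0.4998, 0.2048, 0.1442]
ft_force: [0.3, -0.0, -4.3]
t 13.2 pos [0.4998 0.2048 0.1442] tilt 0.1 turn 0.02 d [-0.0294 -0.0002  0.0198] F [ 0.28 -0.01 -4.29] q [10. 27. 86. -0. 68. 50.]
```

In the tool's units: -0.0041 m / 0.25 = -0.0164, 0.0035 m / 0.25 = 0.014.

```bash
python3 -m creep '[[[-0.0164, 0, 0.014, 0, 0.008], [-0.0164, 0, 0.0128, 0, 0.008], [-0.0164, 0, 0.012, 0, 0.008], [0, 0, 0, 0, 0.008]]]' |grep -E "pos|ft";python3 -m creep '[[[-0.0164, 0, 0.0116, 0, 0.008], [-0.0164, 0, 0.0116, 0, 0.008], [0, 0, 0, 0, 0.008]]]' |grep -E "pos|ft"; python3 -c "
from h import *;go([.4807,.1824,.1244],50)"
```

```text
position: [0.4919, 0.1955, 0.1346]
ft_force: [-0.8, 0.4, -0.7]
position: [0.4867, 0.1893, 0.1288]
ft_force: [0.0, -0.2, -1.9]
t 13.9 pos [0.4867 0.1893 0.1288] tilt 0.07 turn 0.01 d [-0.0091 -0.0002  0.0044] F [ 0.01 -0.18 -1.89] q [ 8. 26. 90. -0. 64. 48.]
```

In the tool's units: -0.0033 m / 0.25 = -0.0132, 0.0023 m / 0.25 = 0.0092.

```bash
python3 -m creep '[[[-0.0132, 0, 0.0092, 0, 0.008], [-0.0132, 0, 0.0092, 0, 0.008], [0, 0, 0, 0, 0.008]]]' |grep -E "pos|ft";python3 -m creep '[[[-0.0064, 0, 0.0044, 0, 0.008], [0, 0, 0, 0, 0.008]]]' |grep -E "pos|ft"; python3 -m creep '[[[-0.0064, 0, 0.0044, 0, 0.008], [0, 0, 0, 0, 0.008]]]' |grep -E "pos|ft"; python3 -c "
from h import *;go([.4807,.1824,.1244],50)"
```

```text
position: [0.4826, 0.1843, 0.1243]
ft_force: [-0.2, 0.3, -0.5]
position: [0.4819, 0.1833, 0.1234]
ft_force: [0.0, -0.9, -1.0]
position: [0.4813, 0.1823, 0.1227]
ft_force: [0.3, 3.4, 1.7]
t 14.6 pos [0.4813 0.1823 0.1227] tilt 0.08 turn 0.02 d [-0.0003 -0.0005 -0.0017] F [0.31 3.4  1.74] q [ 8. 26. 91.  0. 62. 48.]
```

In the tool's units: -0.0012 m / 0.25 = -0.0048, 0.0008 m / 0.25 = 0.0032.

```bash
python3 -m creep '[[[-0.0048, 0, 0.0032, 0, 0.008], [0, 0, 0, 0, 0.008], [0, 0, 0, 0, 0.008]]]' |grep -E "pos|ft"; python3 -m creep '[[[-0.0048, 0, 0.0032, 0, 0.008], [0, 0, 0, 0, 0.008], [0, 0, 0, 0, 0.008], [0, 0, 0, 0, 0.008], [0, 0, 0, 0, 0.008]]]' |grep -E "pos|ft"; python3 - <<'E'
from h import *
go([.4807,.1824,.1244],50)
for n in("side","top"):
    g=get_image(n);pickle.dump(g,open(n+"6.pkl","wb"))
t,s=load("top6"),load("side6")
cv2.imwrite("pics/m7.png",np.hstack([tile(t,232,185,50,50,8),tile(s,285,130,50,60,8)[:400]]))
E
```

```text
position: [0.4805, 0.1814, 0.1218]
ft_force: [2.2, 3.1, 1.4]
position: [0.4796, 0.1803, 0.1209]
ft_force: [3.5, 4.7, 2.4]
t 15.4 pos [0.4796 0.1803 0.1209] tilt 0.03 turn 0.03 d [ 0.0023 -0.0005 -0.0035] F [3.48 4.69 2.43] q [ 7. 26. 92.  0. 62. 47.]
```

View pics/m7.png

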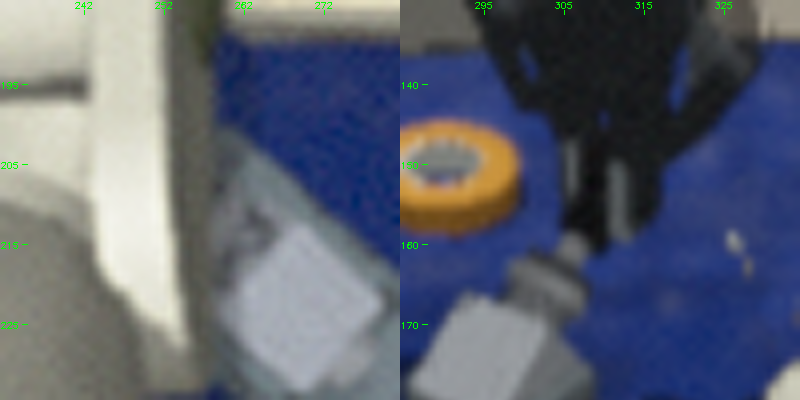

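In the tool's units: 0.0082 m / 0.25 = 0.0328, -0.0057 m / 0.25 = -0.0228.

```bash
python3 -m creep '[[[0.0164, 0, -0.0116, 0, 0.008], [0.0328, 0, -0.0228, 0, 0.008], [0.0328, 0, -0.0228, 0, 0.008], [0.0328, 0, -0.0228, 0, 0.008], [0, 0, 0, 0, 0.008]]]' 20|grep -E "pos|ft"; python3 -m creep '[[[0.0328, 0, -0.0228, 0, 0.008], [0.0328, 0, -0.0228, 0, 0.008], [0.0328, 0, -0.0228, 0, 0.008], [0.0164, 0, -0.0116, 0, 0.008], [0, 0, 0, 0, 0.008], [0, 0, 0, 0, 0.008]]]' |grep -E "pos|ft|gripper"; python3 -c "
from h import *
u=np.array([.643*.8192,.766*.8192,.5736]);go(np.array([.4813,.1823,.1227])+.066*u,50)"
```

```text
position: [0.4987, 0.2031, 0.1415]
ft_force: [-0.1, 0.2, -1.2]
position: [0.5161, 0.2243, 0.1606]
ft_force: [1.3, -0.4, -1.2]
gripper_force: 26.1
t 16.6 pos [0.5161 0.2243 0.1606] tilt 0.03 turn 0.04 d [-0.0005  0.0003  0.0001] F [ 1.31 -0.38 -1.25] q [11. 28. 81. -0. 72. 51.]
```

In the tool's units: 0.0044 m / 0.25 = 0.0176, 0.0043 m / 0.25 = 0.0172.

```bash
python3 -m creep '[[[0.0112, 0, 0.0172, 0, 0.008], [0.0108, 0, 0.0176, 0, 0.008], [0, 0, 0, 0, 0.008]]]' |grep -E "pos|ft"; python3 -m creep '[[[0.0096, 0, 0.018, 0, 0.008], [0.0096, 0, 0.0184, 0, 0.008], [0, 0, 0, 0, 0.008]]]' |grep -E "pos|ft"; python3 -m creep '[[[0.008, 0, 0.0188, 0, 0.008], [0.008, 0, 0.0192, 0, 0.008], [0, 0, 0, 0, 0.008]]]' |grep -E "pos|ft|gripper_f"
```

```text
position: [0.5199, 0.2286, 0.1515]
ft_force: [0.2, -0.1, 0.5]
position: [0.523, 0.2324, 0.1424]
ft_force: [-0.6, -0.4, 0.5]
position: [0.5256, 0.2354, 0.1328]
ft_force: [0.4, 0.5, 1.6]
gripper_force: 25.3
```

In the tool's units: 0.0049 m / 0.25 = 0.0196, 0.0016 m / 0.25 = 0.0064.

```bash
python3 -m creep '[[[0.0064, 0, 0.0196, 0, 0.008], [0.006, 0, 0.0196, 0, 0.008], [0, 0, 0, 0, 0.008]]]' |grep -E "pos|ft"; python3 -m creep '[[[0.0044, 0, 0.02, 0, 0.008], [0.0044, 0, 0.02, 0, 0.008], [0, 0, 0, 0, 0.008]]]' |grep -E "pos|ft|gripper_f"
```

```text
position: [0.5275, 0.2378, 0.123]
ft_force: [0.3, -0.6, 0.9]
position: [0.5288, 0.2394, 0.113]
ft_force: [0.6, 1.1, 0.4]
gripper_force: 25.0
```

In the tool's units: 0.005 m / 0.25 = 0.02, 0.0007 m / 0.25 = 0.0028.

```bash
python3 -m creep '[[[0.0028, 0, 0.02, 0, 0.008], [0.0024, 0, 0.02, 0, 0.008], [0, 0, 0, 0, 0.008]]]' |grep -E "pos|ft"; python3 -m creep '[[[0.0012, 0, 0.014, 0, 0.008], [0.0004, 0, 0.012, 0, 0.008], [0, 0, 0, 0, 0.008], [0, 0, 0, 0, 0.008]]]' |grep -E "pos|ft|gripper_f"; python3 - <<'E'
from h import *
go([.54,.253,.0975],50)
for n in("side","top"):
    g=get_image(n);pickle.dump(g,open(n+"7.pkl","wb"))
t,s=load("top7"),load("side7")
cv2.imwrite("pics/m8.png",np.hstack([tile(t,232,185,50,50,8),tile(s,285,130,50,60,8)[:400]]))
from rig import observe
o=observe();P=o["position"];R=o["tool_rot"];G=P+R@[0,0,.003]
for a in(-8,0,8):
  c,sn=np.cos(np.radians(a)),np.sin(np.radians(a))
  print(a,[proj(s,G+R@[x*c,0,-x*sn])[0].round(1).tolist() for x in(-.1,-.043)])
E
```

```text
position: [0.5297, 0.2403, 0.1029]
ft_force: [2.5, 1.7, 0.9]
position: [0.53, 0.2406, 0.0971]
ft_force: [0.9, 0.8, -0.2]
gripper_force: 24.9
t 18.8 pos [0.53   0.2406 0.0971] tilt 0.01 turn 0.03 d [ 0.0159 -0.0003 -0.0004] F [ 0.94  0.78 -0.24] q [13. 34. 82.  0. 64. 53.]
-8 [[307.2, 157.8], [317.8, 151.9]]
0 [[307.1, 161.6], [317.8, 153.5]]
8 [[307.4, 165.1], [317.8, 155.0]]
```

View pics/m8.png

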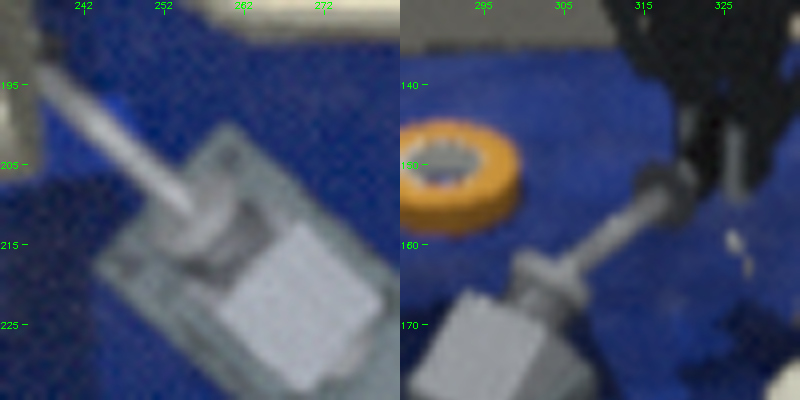

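In the tool's units: -0.03 m / 0.25 = -0.12, 0.012 m / 0.25 = 0.048.

```bash
python3 -m creep '[[[0.016, 0, -0.002, 0, 0.008], [0.032, 0, 0, 0, 0.008], [0.04, 0, 0, 0, 0.008], [0.048, 0, 0, 0, 0.008], [0.024, 0, -0.04, 0, 0.008], [0, 0, -0.12, 0, 0.008], [0, 0, -0.12, 0, 0.008], [0, 0, 0, 0, 0.008], [0, 0, 0, 0, 0.008]]]' 30|grep -E "pos|ft|grip"; python3 -c "
from h import *;go([.44,.32,.17],50)"
```

```text
position: [0.5558, 0.2717, 0.1677]
ft_force: [-0.7, 0.1, -1.1]
grip_width: 0.0133
gripper_force: 30.8
t 19.8 pos [0.5558 0.2717 0.1677] tilt 0.03 turn 0.05 d [-0.0374 -0.1198 -0.0024] F [-0.67  0.13 -1.07] q [15. 33. 71.  0. 77. 55.]
```

In the tool's units: -0.035 m / 0.25 = -0.14, -0.034 m / 0.25 = -0.136.

```bash
python3 -m creep '[[[-0.02, -0.06, 0, 0, 0.008], [-0.04, -0.14, 0, 0, 0.008], [-0.044, -0.14, 0, 0, 0.008], [-0.044, -0.14, 0, 0, 0.008], [-0.04, 0, 0, 0, 0.008], [-0.136, 0.088, 0, 0, 0.008], [-0.136, 0.088, 0, 0, 0.008], [-0.136, 0.088, 0, 0, 0.008], [-0.136, 0.088, 0, 0, 0.008]]]' |grep -E "pos"; python3 -m creep '[[[-0.136, 0.088, 0, 0, 0.008], [-0.136, 0.088, 0, 0, 0.008], [-0.136, 0.088, 0, 0, 0.008], [-0.1, 0.06, 0, 0, 0.008], [0, 0, 0, 0, 0.008]]]' |grep -E "pos"
python3 -m creep '[[[0, 0, 0, -0.0278, 0.008], [0, 0, 0, -0.0472, 0.008], [0, 0, 0, -0.0472, 0.008], [0, 0, 0, -0.0472, 0.008], [0, 0, 0, -0.0472, 0.008], [0, 0, 0, -0.0472, 0.008], [0, 0, 0, -0.0472, 0.008]]]' >/dev/null
python3 -m creep '[[[0, 0, 0, -0.0472, 0.008], [0, 0, 0, -0.0472, 0.008], [0, 0, 0, -0.0472, 0.008], [0, 0, 0, -0.0472, 0.008], [0, 0, 0, -0.0472, 0.008], [0, 0, 0, -0.0472, 0.008], [0, 0, 0, -0.0278, 0.008], [0, 0, 0, 0, 0.008]]]'
python3 -c "
from h import *;go([.3238,-.2946,.17],160)"
```

```text
position: [0.4133, 0.1498, 0.1669]
position: [0.3939, -0.0007, 0.1671]
time_s: 22.7
position: [0.3941, 0.0025, 0.1671]
tool_rot: [[-0.952, 0.308, -0.001], [0.308, 0.952, 0.0], [0.001, -0.0, -1.0]]
ft_force: [-0.6, -0.6, -0.9]
grip_width: 0.0138
gripper_force: 30.7
t 22.7 pos [0.3941 0.0025 0.1671] tilt 0.08 turn 2.08 d [-0.0245 -0.3043 -0.0029] F [-0.55 -0.65 -0.92] q [-17.  12. 105.   0.  63. -89.]
```

In the tool's units: -0.037 m / 0.25 = -0.148, -0.02 m / 0.25 = -0.08.

```bash
python3 -m creep '[[[-0.004, -0.06, 0, 0, 0.008], [-0.012, -0.148, 0, 0, 0.008], [-0.012, -0.148, 0, 0, 0.008], [-0.012, -0.148, 0, 0, 0.008], [-0.012, -0.148, 0, 0, 0.008], [-0.012, -0.148, 0, 0, 0.008], [-0.012, -0.148, 0, 0, 0.008], [-0.012, -0.148, 0, 0, 0.008], [-0.008, -0.08, 0, 0, 0.008], [0, 0, 0, 0, 0.008]]]' |grep pos; python3 -c "
from h import *;go([.3225,-.2985,.063],162)"
```

```text
position: [0.3259, -0.287, 0.1672]
t 23.7 pos [ 0.3259 -0.287   0.1672] tilt 0.02 turn -0.28 d [-0.0004 -0.012   0.1042] F [-0.49  0.12 -1.73] q [ -57.   16.  100.   -0.   64. -129.]
```

In the tool's units: 0.03 m / 0.25 = 0.12, 0.02 m / 0.25 = 0.08.

```bash
python3 -m creep '[[[0, -0.048, 0.08, 0, 0.008], [0, 0, 0.12, 0, 0.008], [0, 0, 0.12, 0, 0.008], [0, 0, 0.08, 0, 0.008], [0, 0, 0, 0, 0.008], [0, 0, 0, 0, 0.008], [0, 0, 0, 0, 0.008]]]' |grep -E "pos|gripper_f"; python3 - <<'E'
from h import *
go([.3225,-.2985,.063],162)
for n in("side","top"):
    g=get_image(n);pickle.dump(g,open(n+"8.pkl","wb"))
t,s=load("top8"),load("side8")
cv2.imwrite("pics/m9.png",np.hstack([tile(t,380,190,75,75),tile(s,250,265,72,75)]))
from rig import observe
o=observe();P=o["position"];R=o["tool_rot"];G=P+R@[0,0,.003]
for g in(t,s):
 print("plate",proj(g,[.4347,-.335,.01])[0].round(1))
 for a in(-8,0,8):
  c,sn=np.cos(np.radians(a)),np.sin(np.radians(a))
  print(a,[proj(g,G+R@[x*c,0,-x*sn])[0].round(1).tolist() for x in(-.118,-.046,.038)])
E
```

```text
position: [0.323, -0.2964, 0.0687]
gripper_force: 30.7
t 24.4 pos [ 0.323  -0.2964  0.0687] tilt 0.1 turn 0.03 d [-0.0001 -0.0022  0.0057] F [-0.85  0.56 -1.51] q [ -58.   25.  107.    0.   48. -130.]
plate [431.4 228. ]
-8 [[437.8, 224.7], [429.2, 250.2], [419.1, 280.2]]
0 [[436.2, 225.1], [428.6, 250.3], [419.6, 280.3]]
8 [[434.4, 226.4], [428.0, 250.6], [420.1, 280.1]]
plate [305.2 312.7]
-8 [[304.2, 292.6], [274.1, 289.2], [240.5, 285.5]]
0 [[304.9, 297.2], [274.5, 291.0], [240.1, 284.0]]
8 [[304.5, 301.6], [274.5, 292.8], [240.0, 282.6]]
```

View pics/m9.png

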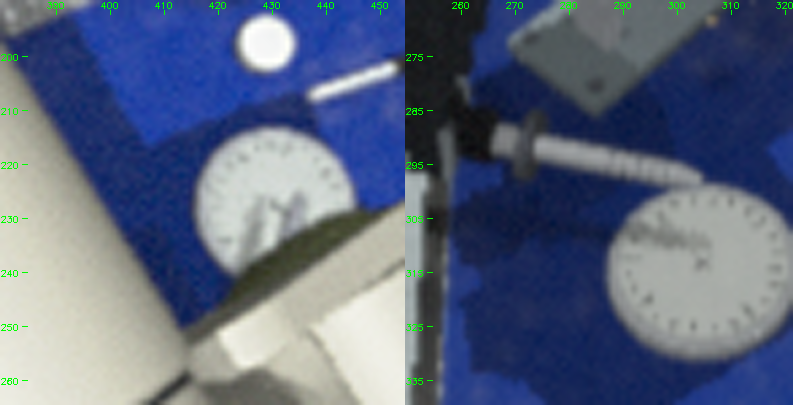

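```bash
python3 - <<'E'
from h import *
s=load("side8");im=s["pixels"].astype(float)
pts=[]
for u in range(277,300):
    col=im[286:301,u];m=col[:,0]-.7*col[:,2]*0; br=col[:,0]  # red: shaft grey vs blue bench
    w=np.clip(br-60,0,None);v=np.arange(286,301)
    pts.append((u,(w*v).sum()/w.sum(),br.max()))
p=np.array(pts);k=np.polyfit(p[:,0],p[:,1],1);print(k,np.std(p[:,1]-np.polyval(k,p[:,0])),"level slope",(297.2-291)/(304.9-274.5))
from rig import observe
o=observe();P=o["position"];R=o["tool_rot"];G=P+R@[0,0,.003]
for a in range(-9,10,3):
  c,sn=np.cos(np.radians(a)),np.sin(np.radians(a));q=proj(s,[G+R@[x*c,0,-x*sn] for x in(-.108,-.05)]);print(a,(q[0]-q[1])[1]/(q[0]-q[1])[0])
E
```

```text
[2.14375436e-01 2.32686089e+02] 0.14531830534131931 level slope 0.2039473684210524
-9 0.09864500984698218
-6 0.13437104235042543
-3 0.1693084151778183
0 0.20366918512402285
3 0.23765219706061746
6 0.27144781537510154
9 0.3052422462692872
```

```bash
python3 -m creep '[[[0, 0, 0, 0, 0.008], [0, 0, 0, 0, 0.008], [0, 0, 0, 0, 0.008], [0, 0, 0, 0, 0.008], [0, 0, 0, 0, 0.008]]]' | grep -E "pos|ft|gripper_f"; python3 -c "
from rig import close_job;print(close_job())"
```

```text
position: [0.3225, -0.2963, 0.0677]
ft_force: [-0.6, 0.7, -1.0]
gripper_force: 30.7
the job is handed in; nothing more can be done
None
```

I've handed the job in: the rod went home in the guide tube (collar seated at about 7 N), came right out again, and is now held about 1° off level, its tip about 55 mm above the plate centre. The hand-in call returned no verdict.

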